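# Zero the two oyster tally counters

### The arm

A 6-joint arm with a two-finger parallel gripper is mounted at the origin on the work surface. World frame = base frame: x ahead of the robot, y to its left, z up, the work surface at z = 0. Lengths are in mm, angles in rad, forces in N, time in s.
With the tool pointing down it reaches from about 350 to 975 mm from the base axis. Payload 7.1 kg.
Tool frame: the origin (TCP) lies at the very end of the fingers, on their centre line; the grasp point (between the pads) lies 19 mm behind it; z points along the fingers, x is the direction in which the jaws open and shut, and the axes are right-handed (so a half turn about z gives the same grasp; the last joint's range is limited). The gripper opens to 88 mm and grips with 3 to 60 N. Pads are 20 mm wide; open, the fingers measure 115 mm over their backs; the gripper's body (75 mm by 178 mm) begins 61 mm behind the grasp point.
Start: joints at [1.139, 0.423, 1.63, -0, 1.089, -0.019], TCP at [250.702, 572.497, 222.675] pointing down, gripper open.
Joint ranges: [-3, 3], [-0.9, 2.11], [0.09, 2.58], [-1.31, 4.45], [0.11, 2.69], [-2.54, 2.54]. Speed limits (rad/s): [2.39, 2.39, 3.01, 3.14, 3.14, 3.14].

### API

Orientations are given as a rotation vector (axis times angle).
In Python, from workcell import * gives the robot as it stands.
- The arm moves only by the tool arm_command, never from a script. Its argument "increments" is a list of rows, each a list of 2 entries, a list of its own where there are three numbers: the shift along the tool's x, y, z in cm, then the turn about the tool's z in degrees. In form: [[[dx, dy, dz], turn], ...]. A call has 1 to 20 rows; each row shifts and turns the pose as measured when the row begins, along the tool's axes as they then stand; what a row does not reach is not made up. A row lasts 1/10 s, in which the tool goes at most 50 mm and 8.59 degrees, less where a joint would pass 70% of its speed; a pose out of reach is approached as far as the arm can. A call is refused whole if a number of a shift passes 5 or a number of a turn 8.59, either way. A call with a gripper value outside its range is refused whole. "gripper" is the opening, from 0 (shut) to 1 (fully open), set as the call begins (left out, the last holds). The fingers move at their own pace and stop on an object; the grip force is fixed at half the most. Time passes only in rows, so rows that do not move let the fingers close. It gives the time, the measured TCP pose, the force and the opening at its end, in the units of the state.
- get_obs(): the state, without advancing time (a new reading comes with each control period).
- get_image(name): name is "scene" or "top" or "wrist"; returns the picture (480x640x3 uint8, red, green, blue); there is no depth.
- camera_params(name): a dict with "K" (3x3 intrinsics, pixels), "rvec" (rotation vector, rad) and "tvec" (3), from world to camera coordinates, as OpenCV has them; the wrist camera has in their place "T_tool_cam" (4x4, takes a point from camera to tool coordinates, whose origin is the TCP and whose axes are the tool frame's). Camera axes: x right, y down, z forward; pixel columns grow to the right and rows downward; lengths in mm; the calibration is good to about 2 mm. A picture is of the moment at which its call begins: read the wrist's pose just before it. camera_params takes no time and is no camera call.
- close_job(): hands the job in, once; it reports no verdict.
The state is a dict: "t": time; "qpos": joint angles; "qvel": joint speeds; "joint_torque": joint torques, N m; "ee_pos": TCP position; "orientation": TCP orientation; "ft_force": force on the tool from outside, world axes, zero at the start; "moment": the same for the moment, N m; "width": finger opening in mm.
Only numpy, scipy, OpenCV 4.12 (cv2) and the standard library are available. Lean on these libraries where they do the work, as an engineer would, in place of code of your own. Each camera call takes 0.05 s, during which the arm holds its last target.

### The job

Zero both oyster tally counters for the next order: with a fingertip, lightly flick the edge of each black thumbwheel click by click, its top edge going away from you, until its one wide tab has clicked in standing straight up between the pointers. Pinch and lift nothing, and leave the oysters and everything else on the bench where they are.

Things in the scene. Friction and masses are not known exactly. Their poses are not given: they have to be found in the camera images.
- tally_left: Tally counter on the robot's left, screwed to the bench: open grey housing 150 x 82 mm, walls 78 mm high, with a black thumbwheel with white tabs (sized for gloves) standing up out of it. Origin: centre of the underside; z up; x: advance direction of the wheel's top edge (away from the robot, yaw within 0.45 rad); y: along the axle. A diamond pointer on each side wall, up to 85 mm high, marks the top.
- left_axle (a point): Centre of the left wheel's axle, 60 mm above the bench. The drum has radius 38 mm, width 24 mm. Its rim carries 8 radial tabs 45 deg apart, 6 mm thick, tips at radius 50 mm (12 mm proud): one wide tab (46 mm along the axle), seven of 20 mm. At every click one tab stands straight up.
- left_top (a point): Where the left wheel's upright tab ends: fixed point 50 mm straight above the axle, 110 mm above the bench. A fingertip lowered 5 to 10 mm below this height just behind the upright tab and pushed about 40 mm along the counter's +x slips off the tab after one click. Between neighbouring tab tips is about 30 mm of room.
- left_wheel (a joint): Left wheel angle, rad. 0: wide tab straight up; + as the top edge goes to the counter's +x. Sprung detent every 0.785 (a tab pitch): 2 to 3 N at a tab moves it; past half a pitch it snaps on, short of that it falls back. Starts 1, 2 or 3 clicks short of 0 (negative; at 3 the wide tab is hidden low on the robot's side). Can be clicked back; end stops just past 3 clicks either way.
- tally_right: Tally counter on the robot's right, screwed to the bench: open grey housing 150 x 82 mm, walls 78 mm high, with a black thumbwheel with white tabs (sized for gloves) standing up out of it. Origin: centre of the underside; z up; x: advance direction of the wheel's top edge (away from the robot, yaw within 0.45 rad); y: along the axle. A diamond pointer on each side wall, up to 85 mm high, marks the top.
- right_axle (a point): Centre of the right wheel's axle, 60 mm above the bench. The drum has radius 38 mm, width 24 mm. Its rim carries 8 radial tabs 45 deg apart, 6 mm thick, tips at radius 50 mm (12 mm proud): one wide tab (46 mm along the axle), seven of 20 mm. At every click one tab stands straight up.
- right_top (a point): Where the right wheel's upright tab ends: fixed point 50 mm straight above the axle, 110 mm above the bench. A fingertip lowered 5 to 10 mm below this height just behind the upright tab and pushed about 40 mm along the counter's +x slips off the tab after one click. Between neighbouring tab tips is about 30 mm of room.
- right_wheel (a joint): Right wheel angle, rad. 0: wide tab straight up; + as the top edge goes to the counter's +x. Sprung detent every 0.785 (a tab pitch): 2 to 3 N at a tab moves it; past half a pitch it snaps on, short of that it falls back. Starts 1, 2 or 3 clicks short of 0 (negative; at 3 the wide tab is hidden low on the robot's side). Can be clicked back; end stops just past 3 clicks either way.
- oyster_a: Loose oyster shell, teardrop, about 95 x 72 mm, 28 mm high, on the bench between the counters, nearer the robot; a bystander. Origin under its thick end.
- oyster_b: Loose oyster shell, teardrop, about 95 x 72 mm, 28 mm high, on the bench between the counters, farther from the robot; a bystander. Origin under its thick end.
- oyster_c: Loose oyster shell, teardrop, about 95 x 72 mm, 28 mm high, in the tray; a bystander. Origin under its thick end.
- oyster_d: Loose oyster shell, teardrop, about 95 x 72 mm, 28 mm high, in the tray; a bystander. Origin under its thick end.
- tray: Loose cream plastic tray, 170 x 240 x 32 mm, beyond the counters on the left; a bystander. Origin under its centre.
- bowl: Loose steel bowl, 190 mm across, 75 mm high, beyond the counters on the right; a bystander. Origin under its centre.
- knife: Loose oyster knife, 175 mm long, black handle, lying front right; a bystander. Origin under the joint of handle and blade.
- lemon: Loose lemon standing on end, 58 mm across, 60 mm high, front left; a bystander. Origin under its centre.

How it is judged (in metres and radians):
At the end, for the whole second after the job is handed in: Both wheels at rest on the click where the wide tab stands straight up (joint within 0.15 rad of 0), and every loose thing within 30 mm of where it began (value of joint left_wheel between -0.15 and 0.15 rad and velocity of joint left_wheel between -0.1 and 0.1 rad/s and value of joint right_wheel between -0.15 and 0.15 rad and velocity of joint right_wheel between -0.1 and 0.1 rad/s and distance of each of oyster_a, oyster_b, oyster_c, oyster_d, tray, bowl, knife, lemon from where it was at the start of the episode below 0.03 m); the robot touches nothing.
It fails at once if an oyster, the tray, the bowl, the knife or the lemon is lifted, carried or shoved by more than 30 mm (distance of any of oyster_a, oyster_b, oyster_c, oyster_d, tray, bowl, knife, lemon from where it was at the start of the episode above 0.03 m).
It fails at once if a counter is pinched or pressed hard (over 35 N between the fingers and a counter with its wheel) (contact force between the fingers and tally_left above 35 N or contact force between the fingers and tally_right above 35 N).
It also fails if it takes over 51 s, if anything falls off the work surface, if the arm or the gripper's body presses on something with over 40 N, if the wrist force passes 120 N, or if a joint passes its speed limit or range.

## Working session

There is one attempt and no reset: what is moved stays moved. The work goes in short steps, Python scripts to look and compute and a tool call to move; the robot and the scene stay as the last step left them, time stands still between calls to the robot, and variables do not carry over. Pictures are saved under pics/ and viewed, and the job is handed in when it is done.

Besides the shell and the picture viewer there is one more tool, called after "Call:" in YAML: its name, and indented under it one key for each argument. arm_command: Moves the arm, as the interface text tells. Its arguments: {"type":"object","properties":{"increments":{"type":"array","items":{"type":"array"}},"gripper":{"type":"number"}},"required":["increments"]}

```bash
mkdir -p pics
python3 - <<'E'
from workcell import *
import cv2
for n in ("scene","top"):
    cv2.imwrite(f"pics/{n}0.png",get_image(n)[:,:,::-1]); print(n,camera_params(n))
o=get_obs();print(o['t'],o['ee_pos'],o['orientation'],o['width'],o['ft_force'])
print(camera_params("wrist"))
E
```

```text
scene {'K': array([[584.33891526,   0.        , 316.10187042],
       [  0.        , 584.33891526, 238.98918991],
       [  0.        ,   0.        ,   1.        ]]), 'rvec': array([ 1.61864841,  1.95486527, -0.75926508]), 'tvec': array([  91.5550458 , -325.75027336, 1932.79667183])}
top {'K': array([[547.15842322,   0.        , 328.09406306],
       [  0.        , 547.15842322, 237.51123657],
       [  0.        ,   0.        ,   1.        ]]), 'rvec': array([ 2.14316981, -2.13771931,  0.1526858 ]), 'tvec': array([ -13.54999419,  534.51310592, 1158.05287248])}
0.1 [250.50642334 572.08541727 222.0163052 ] [ 2.62897434e+00  1.71868209e+00 -1.73699092e-03] 87.73506314604887 [ 0.58880003 -0.39840607 -0.03028436]
{'K': array([[392.2159776 ,   0.        , 325.61214132],
       [  0.        , 392.2159776 , 236.35349372],
       [  0.        ,   0.        ,   1.        ]]), 'T_tool_cam': array([[ 9.99999186e-01,  1.25535223e-03, -2.28175143e-04,
         7.86841055e-01],
       [-1.13547015e-03,  9.57143115e-01,  2.89613134e-01,
        -7.96912113e+01],
       [ 5.81962761e-04, -2.89612639e-01,  9.57143762e-01,
        -1.61185295e+02],
       [ 0.00000000e+00,  0.00000000e+00,  0.00000000e+00,
         1.00000000e+00]])}
```

View pics/scene0.png

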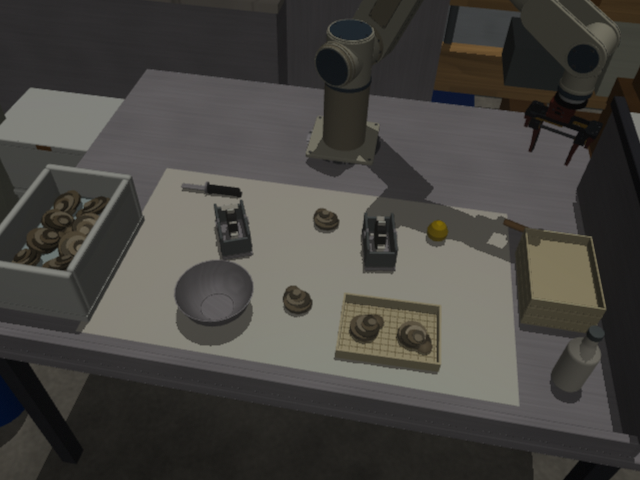

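View pics/top0.png

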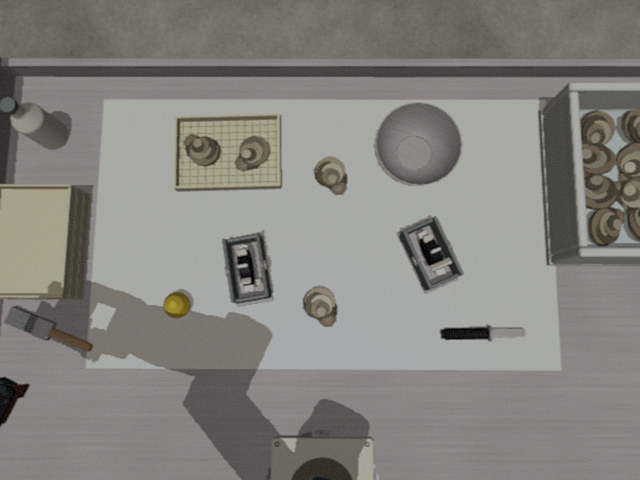

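Run:
```python
import cv2
t=cv2.imread("pics/top0.png")
a=cv2.resize(t[220:315,210:290],None,fx=6,fy=6,interpolation=cv2.INTER_CUBIC)[:, :395*2]
b=cv2.resize(t[205:300,390:470],None,fx=6,fy=6,interpolation=cv2.INTER_CUBIC)
cv2.imwrite("pics/ca.png",cv2.convertScaleAbs(a,alpha=1.6));cv2.imwrite("pics/cb.png",cv2.convertScaleAbs(b,alpha=1.6))
s=cv2.imread("pics/scene0.png")
a=cv2.resize(s[195:275,345:415],None,fx=5,fy=5,interpolation=cv2.INTER_CUBIC)
b=cv2.resize(s[190:270,200:270],None,fx=5,fy=5,interpolation=cv2.INTER_CUBIC)
cv2.imwrite("pics/cs.png",cv2.convertScaleAbs(cv2.hconcat([b,a]),alpha=1.8))
```

```text
(no output)
```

View pics/ca.png

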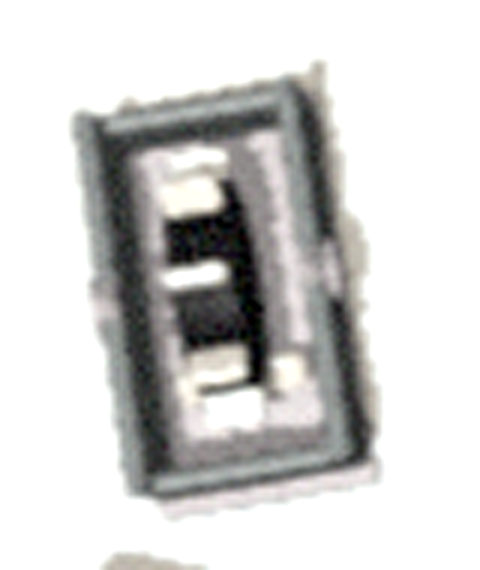

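View pics/cb.png

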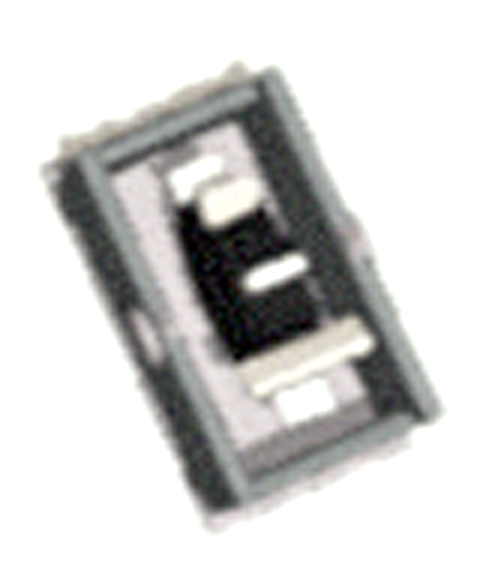

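View pics/cs.png

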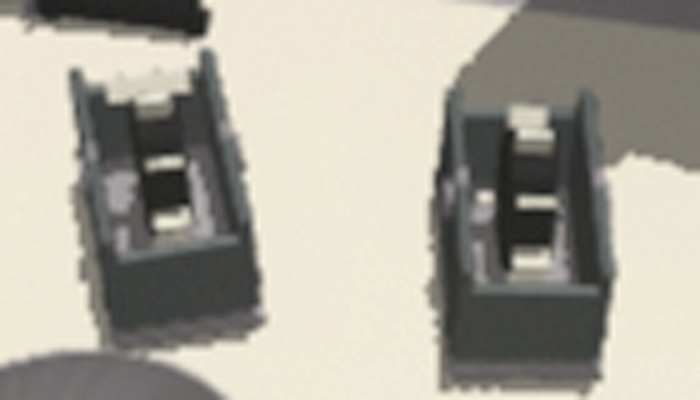

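```bash
cat > h.py <<'E'
import numpy as np, cv2
from workcell import *
def ray(n,uv,z):
    p=camera_params(n);R=cv2.Rodrigues(np.array(p['rvec']))[0];t=np.array(p['tvec']);C=-R.T@t
    d=R.T@np.linalg.inv(p['K'])@np.array([uv[0],uv[1],1.]);return C+d*(z-C[2])/d[2]
E
python3 - <<'E'
from h import *
for nm,off,pts,ptr,tab in (("L",(210,220),[(78,115),(293,85),(350,468),(140,495)],[(103,298),(330,268)],(197,275)),("R",(390,205),[(85,155),(270,72),(435,415),(235,505)],[(147,330),(357,237)],(275,272))):
    f=lambda q:((q[0]+.5)/6-.5+off[0],(q[1]+.5)/6-.5+off[1])
    P=np.array([ray("top",f(q),78) for q in pts])[:,:2]
    print(nm,P.round(),"c",P.mean(0).round(1))
    for i,j in((3,0),(2,1)):
        d=P[j]-P[i];print("edge",np.hypot(*d).round(),np.arctan2(d[1],d[0]).round(3))
    d=P[0]-P[1]+P[3]-P[2];print("w",np.hypot(*d).round()/2,np.arctan2(-d[0],d[1]).round(3))
    Q=np.array([ray("top",f(q),82) for q in ptr]);print("ptr mid",Q.mean(0).round(1))
    print("tab",ray("top",f(tab),110).round(1))
E
```

```text
L [[526. 211.]
 [537. 136.]
 [402. 113.]
 [392. 186.]] c [464.1 161.3]
edge 136.0 0.191
edge 137.0 0.168
w 75.0 0.137
ptr mid [465.9 160.2  82. ]
tab [465.9 162.5 110. ]
R [[ 544. -173.]
 [ 574. -239.]
 [ 453. -293.]
 [ 421. -223.]] c [ 498.1 -232.1]
edge 133.0 0.385
edge 133.0 0.42
w 75.0 0.423
ptr mid [ 498.3 -230.1   82. ]
tab [ 498.7 -232.8  110. ]
```

Run:
```python
from h import *
p=camera_params("top");R=cv2.Rodrigues(np.array(p['rvec']))[0];print((-R.T@p['tvec']).round(), R.round(3))
for n,q in (("top",[(176,117),(281,115),(281,188),(176,190)]),("scene",[(344,297),(441,303),(439,369),(336,361)])):
  P=np.array([ray(n,x,32) for x in q]);print(P.round(),[np.linalg.norm(P[i]-P[i-1]).round() for i in range(4)])
print(ray("top",(376,144),75),ray("top",(461,144),75))
print(ray("scene",(345+534/10*2-0,195+0),110))
# scene: tabs; left crop in cs at x>=350
for q in ((345+(533-350)/5,195+200/5),(200+162/5,190+162/5)): print("scene tab",ray("scene",q,110))
```

```text
[ 356.  -21. 1225.] [[ 0.003 -1.    -0.007]
 [-0.989 -0.002 -0.149]
 [ 0.149  0.007 -0.989]]
[[813. 336.  32.]
 [818.  96.  32.]
 [647.  94.  32.]
 [643. 329.  32.]] [np.float64(171.0), np.float64(240.0), np.float64(171.0), np.float64(235.0)]
[[669.  98.  32.]
 [642. 335.  32.]
 [829. 337.  32.]
 [853. 107.  32.]] [np.float64(184.0), np.float64(239.0), np.float64(188.0), np.float64(231.0)]
[ 735.60291594 -116.23497301   75.        ] [ 735.74872417 -301.18774803   75.        ]
[326.24751732 340.49720965 110.        ]
scene tab [515.16575517 167.66655495 110.        ]
scene tab [ 546.31991724 -215.16447228  110.        ]
```

Run:
```python
from h import *
for q in ((345+(533-350)/5,195+128/5),(200+154/5,190+98/5)): print("scene tab",ray("scene",q,110))
```

```text
scene tab [463.3083268  162.31093589 110.        ]
scene tab [ 501.2051875  -232.37971379  110.        ]
```

Call:
arm_command:
  increments:
    - [[-2.5, 2.9, -0.3], 0]
    - [[-2.5, 2.9, -0.3], 0]
    - [[-2.5, 2.9, -0.3], 0]
    - [[-2.5, 2.9, -0.3], 0]
    - [[-2.5, 2.9, -0.3], 0]
    - [[-2.5, 2.9, -0.3], 0]
    - [[-2.5, 2.9, -0.3], 0]
    - [[-2.5, 2.9, -0.3], 0]
    - [[-2.5, 2.9, -0.3], 0]
    - [[-2.5, 2.9, -0.3], 0]
    - [[-2.5, 2.9, -0.3], 0]
    - [[0, 0, 0], -8.2]
    - [[0, 0, 0], -8.2]
    - [[0, 0, 0], -8.2]
    - [[0, 0, 0], -8.2]
    - [[0, 0, 0], 0]
  gripper: 0

```text
t: 1.7
ee_pos: [436.6, 174.8, 252.3]
orientation: [-2.012, -2.412, 0.013]
ft_force: [0.2, -0.2, -0.3]
width: 0.4
```

```bash
cat >> h.py <<'E'
CN={'L':(np.array([465.5,162.3]),0.16),'R':(np.array([498.6,-232.4]),0.41)}
def rel(k,s,z):
    o=get_obs();R=cv2.Rodrigues(np.array(o['orientation']))[0];c,y=CN[k]
    u=np.array([np.cos(y),np.sin(y)]);tg=np.r_[c+s*u,z]
    ty=R[:,1];print('t',o['t'],'shift cm',(R.T@(tg-o['ee_pos'])/10).round(2),'turn deg',np.degrees(np.arctan2(ty[1],ty[0])-y).round(1),'F',np.round(o['ft_force'],1),o['width'])
    d=np.array(o['ee_pos'])[:2]-c;print('along',(d@u).round(1),'lat',(d@[-u[1],u[0]]).round(1),'z',round(o['ee_pos'][2],1),'tilt',R[:,2].round(3))
def proj(P):
    p=camera_params("wrist");o=get_obs();R=cv2.Rodrigues(np.array(o['orientation']))[0]
    T=np.array(p['T_tool_cam']);q=R.T@(np.array(P)-o['ee_pos']);q=T[:3,:3].T@(q-T[:3,3]);q=p['K']@q;return q[:2]/q[2]
E
python3 - <<'E'
from h import *
rel('L',-18,103)
print(proj([465.5,162.3,110]))
cv2.imwrite("pics/w1.png",cv2.convertScaleAbs(get_image("wrist")[:,:,::-1],alpha=1.5))
E
```

```text
t 1.7 shift cm [-1.64  0.92 14.93] turn deg 1.2 F [ 0.2 -0.2 -0.3] 0.3867113435403197
along -26.6 lat 17.0 z 252.3 tilt [-0.006 -0.006 -1.   ]
[304.31462414 253.53205652]
```

View pics/w1.png

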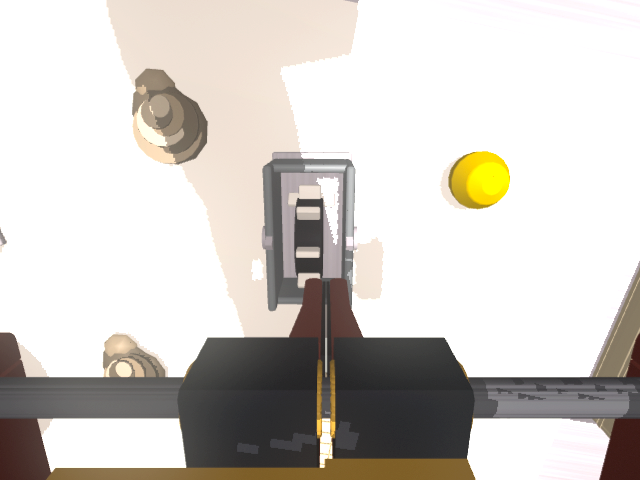

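Call:
arm_command:
  increments:
    - [[-0.9, 0.4, 2.5], 0.6]
    - [[-0.9, 0.4, 2.5], 0.6]
    - [[0, 0, 2.5], 0]
    - [[0, 0, 2.5], 0]
    - [[0, 0, 2], 0]
    - [[0, 0, 0], 0]
    - [[0, 0, 0], 0]

```text
t: 2.45
ee_pos: [448.2, 158.3, 129.4]
orientation: [2.074, 2.358, -0.009]
ft_force: [0.5, 0.0, 0.4]
width: 0.6
```

Run:
```python
from h import *
rel('L',-18,103)
```

```text
t 2.45 shift cm [ 0.13 -0.03  2.64] turn deg -1.8 F [0.5 0.  0.4] 0.5908146490280498
along -17.7 lat -1.2 z 129.4 tilt [-0.003 -0.005 -1.   ]
```

Call:
arm_command:
  increments:
    - [[0.1, 0, 0.9], -1.5]
    - [[0, 0, 0.9], 0]
    - [[0, 0, 0.8], 0]
    - [[0, 0, 0], 0]
    - [[0, 0.5, 0], 0]
    - [[0, 0.5, 0], 0]
    - [[0, 0.5, 0], 0]
    - [[0, 0.5, 0], 0]

```text
t: 3.25
ee_pos: [469.2, 163.0, 103.9]
orientation: [2.043, 2.385, -0.007]
ft_force: [-0.4, 0.5, -0.7]
width: 0.7
```

Run:
```python
from h import *
rel('L',22,103)
```

```text
t 3.25 shift cm [-0.    1.82  0.08] turn deg -0.3 F [-0.4  0.5 -0.7] 0.7178593450902694
along 3.8 lat 0.1 z 103.9 tilt [-0.002 -0.004 -1.   ]
```

Call:
arm_command:
  increments:
    - [[0, 0.5, 0], 0]
    - [[0, 0.5, 0], 0]
    - [[0, 0.5, 0], 0]
    - [[0, 0.3, 0], 0]
    - [[0, 0, 0], 0]

```text
t: 3.75
ee_pos: [492.1, 166.7, 104.9]
orientation: [2.042, 2.382, 0.001]
ft_force: [-0.5, -0.5, -0.2]
width: 0.3
```

Run:
```python
from h import *
rel('L',-18,135)
cv2.imwrite("pics/w2.png",cv2.convertScaleAbs(get_image("wrist")[:,:,::-1],alpha=1.5))
```

```text
t 3.75 shift cm [-0.05 -4.49 -3.02] turn deg -0.4 F [-0.5 -0.5 -0.2] 0.25357733664296295
along 27.0 lat 0.1 z 104.9 tilt [ 0.004 -0.003 -1.   ]
```

View pics/w2.png

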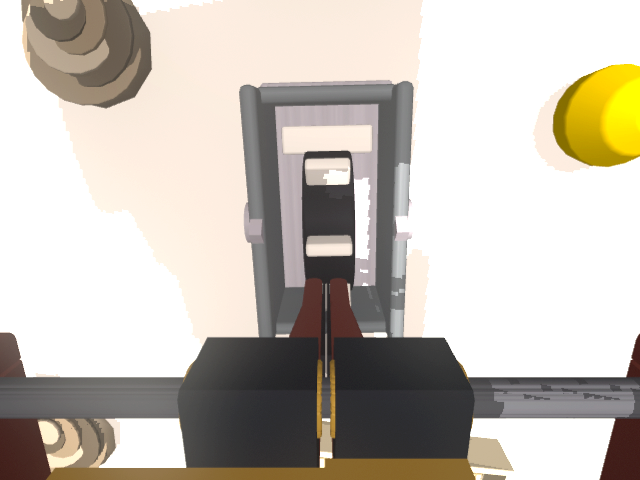

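Call:
arm_command:
  increments:
    - [[0, 0, -1.5], 0]
    - [[0, 0, -1.5], 0]
    - [[0, -1.5, 0], 0]
    - [[0, -1.5, 0], 0]
    - [[0, -1.5, 0], 0]
    - [[0, 0, 0], 0]
    - [[0, 0, 1.0], 0]
    - [[0, 0, 1.0], 0]
    - [[0, 0, 1.0], 0]
    - [[0, 0, 0.1], 0]

```text
t: 4.8
ee_pos: [444.8, 159.3, 101.3]
orientation: [2.042, 2.382, -0.001]
ft_force: [0.4, 0.8, -0.2]
width: 0.5
```

Run:
```python
from h import *
rel('L',22,103)
```

```text
t 4.8 shift cm [-0.    4.3  -0.16] turn deg -0.4 F [ 0.4  0.8 -0.2] 0.5033888480563957
along -21.0 lat 0.3 z 101.3 tilt [ 0.003 -0.003 -1.   ]
```

Call:
arm_command:
  increments:
    - [[0, 0.5, -0.1], 0]
    - [[0, 0.5, -0.1], 0]
    - [[0, 0.5, 0], 0]
    - [[0, 0.5, 0], 0]
    - [[0, 0.5, 0], 0]
    - [[0, 0.5, 0], 0]
    - [[0, 0.5, 0], 0]
    - [[0, 0.5, 0], 0]
    - [[0, 0.5, 0], 0]
    - [[0, 0, 0], 0]

```text
t: 5.8
ee_pos: [494.8, 167.0, 103.3]
orientation: [2.042, 2.382, -0.0]
ft_force: [0.4, 0.3, -1.1]
width: 0.6
```

Run:
```python
from h import *
rel('L',-20,135)
cv2.imwrite("pics/w3.png",cv2.convertScaleAbs(get_image("wrist")[:,:,::-1],alpha=1.5))
```

```text
t 5.8 shift cm [-0.04 -4.96 -3.19] turn deg -0.4 F [ 0.4  0.3 -1.1] 0.568874575930859
along 29.7 lat -0.0 z 103.3 tilt [ 0.003 -0.003 -1.   ]
```

View pics/w3.png

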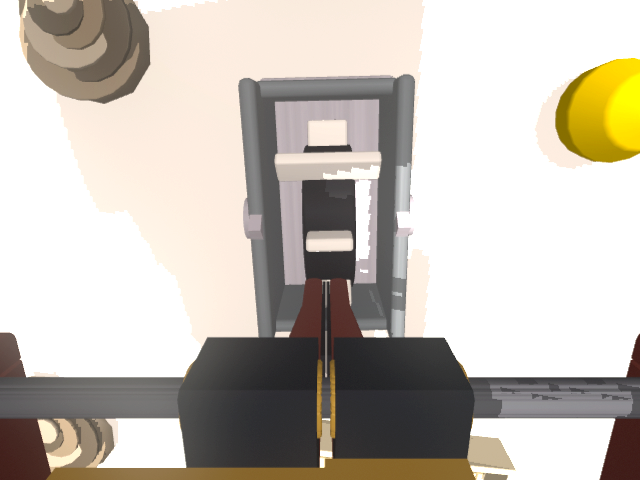

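The wide tab is now at (328,165), one click short. One more cycle.

Call:
arm_command:
  increments:
    - [[0, 0, -1.5], 0]
    - [[0, 0, -1.5], 0]
    - [[0, -1.6, 0], 0]
    - [[0, -1.6, 0], 0]
    - [[0, -1.6, 0], 0]
    - [[0, 0, 0], 0]
    - [[0, 0, 1.0], 0]
    - [[0, 0, 1.0], 0]
    - [[0, 0, 0.9], 0]
    - [[0, 0, 0], 0]

```text
t: 6.85
ee_pos: [446.5, 159.5, 102.3]
orientation: [2.042, 2.382, -0.0]
ft_force: [0.3, -0.1, 0.1]
width: 0.6
```

Run:
```python
from h import *
rel('L',22,103)
```

```text
t 6.85 shift cm [ 0.01  4.12 -0.06] turn deg -0.4 F [ 0.3 -0.1  0.1] 0.5688303589522758
along -19.2 lat 0.2 z 102.3 tilt [ 0.003 -0.003 -1.   ]
```

Call:
arm_command:
  increments:
    - [[0, 0.5, -0.1], 0]
    - [[0, 0.5, 0], 0]
    - [[0, 0.5, 0], 0]
    - [[0, 0.5, 0], 0]
    - [[0, 0.5, 0], 0]
    - [[0, 0.5, 0], 0]
    - [[0, 0.5, 0], 0]
    - [[0, 0.5, 0], 0]
    - [[0, 0.4, 0], 0]
    - [[0, 0, 0], 0]
    - [[0, 0, -2], 0]
    - [[0, 0, -2], 0]
    - [[0, 0, -2], 0]
    - [[0, 0, -2], 0]
    - [[0, 0, 0], 0]

```text
t: 8.35
ee_pos: [494.2, 166.9, 185.0]
orientation: [2.043, 2.382, -0.003]
ft_force: [-0.6, -0.2, -0.2]
width: 0.1
```

Run:
```python
from h import *
rel('L',-20,180)
rel('R',-19,180)
cv2.imwrite("pics/w4.png",cv2.convertScaleAbs(get_image("wrist")[:,:,::-1],alpha=1.5))
```

```text
t 8.35 shift cm [-0.03 -4.91  0.5 ] turn deg -0.4 F [-0.6 -0.2 -0.2] 0.08484523146567297
along 29.1 lat -0.0 z 185.0 tilt [ 0.001 -0.004 -1.   ]
t 8.35 shift cm [-40.01  -7.48   0.66] turn deg -14.7 F [-0.6 -0.2 -0.2] 0.08484523146567297
along 155.1 lat 368.0 z 185.0 tilt [ 0.001 -0.004 -1.   ]
```

View pics/w4.png

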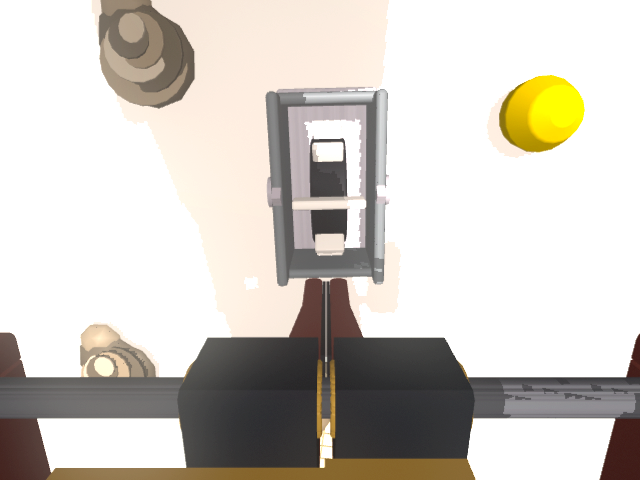

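Call:
arm_command:
  increments:
    - [[-4, -0.7, 0], 0]
    - [[-4, -0.7, 0], 0]
    - [[-4, -0.7, 0], 0]
    - [[-4, -0.7, 0], 0]
    - [[-4, -0.7, 0], 0]
    - [[-4, -0.7, 0], 0]
    - [[-4, -0.7, 0], 0]
    - [[-4, -0.7, 0], 0]
    - [[-4, -0.7, 0], 0]
    - [[-3.5, -0.7, 0], 0]
    - [[0, 0, 0], -7.3]
    - [[0, 0, 0], -7.3]
    - [[0, 0, 0], 0]

```text
t: 9.7
ee_pos: [476.2, -248.4, 168.9]
orientation: [-1.703, -2.62, 0.014]
ft_force: [-0.1, 0.2, -0.9]
width: 0.0
```

Run:
```python
from h import *
rel('R',-19,130)
print(proj([498.6,-232.4,110]))
cv2.imwrite("pics/w5.png",cv2.convertScaleAbs(get_image("wrist")[:,:,::-1],alpha=1.5))
```

```text
t 9.7 shift cm [0.53 0.86 3.89] turn deg 0.5 F [-0.1  0.2 -0.9] 0.01062438641436295
along -26.9 lat -5.7 z 168.9 tilt [-0.018  0.002 -1.   ]
[332.90579111 299.6150626 ]
```

View pics/w5.png

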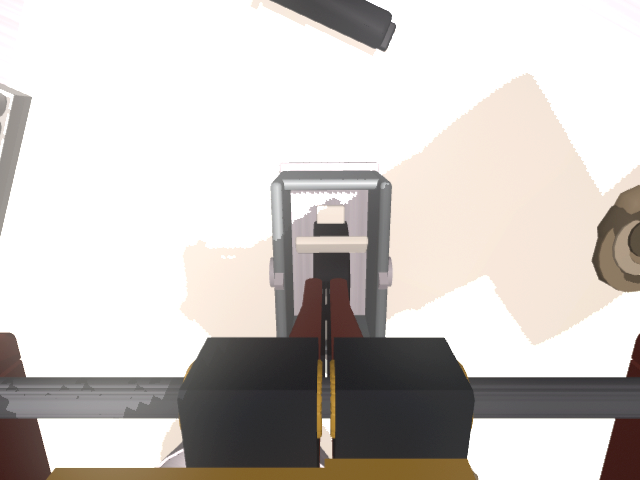

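Call:
arm_command:
  increments:
    - [[0.5, 0.8, 0], 0]
    - [[0, 0, 1.5], 0]
    - [[0, 0, 1.5], 0]
    - [[0, 0, 1], 0]
    - [[0, 0, 0], 0]

```text
t: 10.25
ee_pos: [481.6, -236.0, 126.1]
orientation: [-1.719, -2.608, 0.013]
ft_force: [-0.7, 0.9, 0.8]
width: 0.5
```

Run:
```python
from h import *
rel('R',-19,103)
```

```text
t 10.25 shift cm [-0.37 -0.16  2.31] turn deg -0.3 F [-0.7  0.9  0.8] 0.4769217242637083
along -17.0 lat 3.5 z 126.1 tilt [-0.02   0.003 -1.   ]
```

Call:
arm_command:
  increments:
    - [[-0.3, -0.2, 0], 0]
    - [[0, 0, 0.8], 0]
    - [[0, 0, 0.8], 0]
    - [[0, 0, 0.6], 0]
    - [[0, 0, 0], 0]

```text
t: 10.75
ee_pos: [481.5, -239.5, 103.5]
orientation: [-1.721, -2.609, 0.013]
ft_force: [-1.1, 0.5, -0.9]
width: 0.7
```

Run:
```python
from h import *
rel('R',22,103)
```

```text
t 10.75 shift cm [-0.    4.05 -0.01] turn deg -0.3 F [-1.1  0.5 -0.9] 0.6765187878647121
along -18.5 lat 0.3 z 103.5 tilt [-0.018  0.002 -1.   ]
```

Call:
arm_command:
  increments:
    - [[0, 0.5, 0], 0]
    - [[0, 0.5, 0], 0]
    - [[0, 0.5, 0], 0]
    - [[0, 0.5, 0], 0]
    - [[0, 0.5, 0], 0]
    - [[0, 0.5, 0], 0]
    - [[0, 0.5, 0], 0]
    - [[0, 0.5, 0], 0]
    - [[0, 0.4, 0], 0]
    - [[0, 0, 0], 0]
    - [[0, 0, -2], 0]
    - [[0, 0, -2], 0]
    - [[0, 0, -2], 0]
    - [[0, 0, -2], 0]
    - [[0, 0, 0], 0]

```text
t: 12.25
ee_pos: [527.2, -220.4, 184.9]
orientation: [-1.72, -2.608, 0.013]
ft_force: [0.8, 0.7, -0.2]
width: 0.7
```

Run:
```python
from h import *
rel('R',22,180)
cv2.imwrite("pics/w6.png",cv2.convertScaleAbs(get_image("wrist")[:,:,::-1],alpha=1.5))
```

```text
t 12.25 shift cm [ 0.03 -0.9   0.5 ] turn deg -0.3 F [ 0.8  0.7 -0.2] 0.6535811764242473
along 31.0 lat -0.4 z 184.9 tilt [-0.019  0.003 -1.   ]
```

View pics/w6.png

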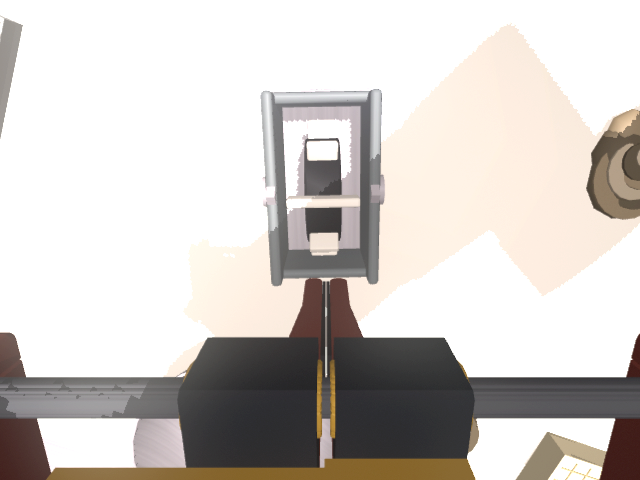

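The right wheel's wide tab is upright at (323,201), between the pointers at (270,191) and (377,188). I'll raise the arm and move it toward the robot for a final check from the fixed cameras.

Call:
arm_command:
  increments:
    - [[0, 0, -3], 0]
    - [[0, 0, -3], 0]
    - [[0, 0, -3], 0]
    - [[0, -3, -2], 0]
    - [[0, -3, 0], 0]
    - [[0, -3, 0], 0]
    - [[0, -3, 0], 0]
    - [[0, -3, 0], 0]
    - [[0, 0, 0], 0]
    - [[0, 0, 0], 0]

```text
t: 13.3
ee_pos: [390.3, -266.0, 287.2]
orientation: [-1.738, -2.572, 0.051]
ft_force: [0.2, -0.4, -0.7]
width: 0.4
```

Run:
```python
from h import *
t=get_image("top")[:,:,::-1];s=get_image("scene")[:,:,::-1]
cv2.imwrite("pics/top9.png",t);cv2.imwrite("pics/scene9.png",s)
a=cv2.resize(t[220:310,205:295],(390,390),interpolation=2);b=cv2.resize(s[190:280,200:290],(390,390),interpolation=2)
cv2.imwrite("pics/c9.png",cv2.convertScaleAbs(cv2.hconcat([a,b]),alpha=1.6))
```

```text
(no output)
```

View pics/top9.png

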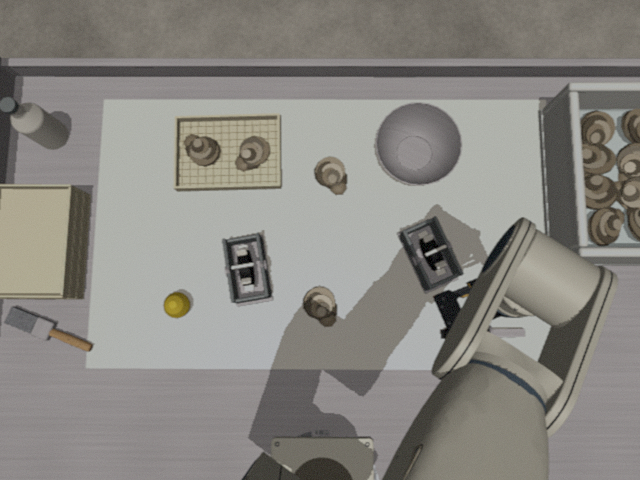

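View pics/c9.png

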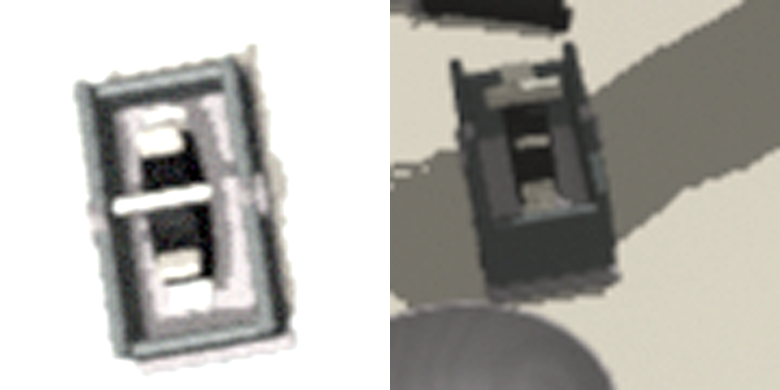

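Both wide tabs are upright in the top view, the left at (243,267) and the right at (433,250). The oysters, tray, bowl, lemon and knife are at the same pixels as before.

```bash
python3 -c "
from workcell import *
print(close_job())"
```

```text
the job is handed in; nothing more can be done
None
```

Both tally counters are zeroed and the job is handed in; it gave no verdict. I flicked the left wheel three clicks and the right wheel one, using the closed fingertips, and the arm was clear of everything by about 13.5 s.

- **Wheels:** in the last wrist and top pictures, each wide tab stands straight up between its pointers. I judged this from the pictures, since the wheel angles can't be read directly.
- **Forces:** the wrist force was about 1.5 N or less at every reading. I only had readings at the end of each move, so any brief peak in between would not show.
- **Loose things:** in the last top picture the oysters, tray, bowl and lemon are at the same pixels as at the start. The knife was partly hidden under the arm, but the parts I could see had not moved.
- **Disagreement:** the housings measured about 9% smaller in the top picture than the stated 150 x 82 mm. The tray's size came out right and both cameras agreed on the wheel tops within about 3 mm, so I worked from the wheel tops.

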